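Set the level calibrator and lock it

ROBOT

A 7-joint arm with a two-finger parallel gripper is mounted at the origin on the work surface. World frame = base frame: x ahead of the robot, y to its left, z up, the work surface at z = 0. Lengths are in m, angles in rad, forces in N, time in s.
With the tool pointing down it reaches from about 0.4 to 0.85 m from the base axis. Payload 6.9 kg.
Tool frame: the origin (TCP) lies midway between the tips of the shut fingers; the grasp point (between the pads) lies behind it (ctrl.pinch_z is the z of the grasp point in the tool frame, in m); z points along the fingers, y is the direction in which the jaws open and shut (so a half turn about z gives the same grasp; the last joint's range is limited). The gripper opens to 85 mm and grips with 20 to 120 N. Pads are 22 mm wide; open, the fingers measure 114 mm over their backs; the gripper's body (76 mm by 85 mm) begins 54 mm behind the grasp point. The pads swing forward as they close: fully open they stand 13 mm farther back than shut.
Start: joints at [-1.165, 0.507, -0.238, 1.5, 0.126, 1.149, -0.155], TCP at [0.185, 0.597, 0.231] pointing down, gripper open.
Joint ranges: [-3.08, 3.08], [-0.24, 2.05], [-1.43, 1.35], [0, 2.5], [-1.52, 4.66], [0.17, 1.96], [-2.89, 2.89]. Speed limits (rad/s): [2.39, 2.39, 3.14, 3.14, 3.14, 3.14, 3.14].

INTERFACE

Orientations are given as a unit quaternion [w, x, y, z].
In Python, from station import ctrl, get_state, vision, ticket, models gives the robot as it stands. Calls block until the motion is done:
- ctrl.movep(position, orientation): joint-space move of the TCP to a pose.
- ctrl.movel(position, frame=None, max_speed=0.15): straight line of the TCP; frame=None keeps the orientation; max_speed is the mean speed in m/s.
- ctrl.set_joints(angles): joint-space move.
- ctrl.ungrasp() and ctrl.close_gripper(force=None): open the fingers fully, or close them until they stop; force is the grip in N (None keeps the last).
- ctrl.pause(seconds).
- ctrl.ik(position, orientation): joint angles nearest the present ones, or None.
- get_state(): the state.
- vision.grab_frame(name): name is "side" or "top" or "wrist"; returns (picture, depth): 480x640x3 uint8, blue, green, red; 480x640 float32, m along the optical axis (not along the pixel's ray), 0 where there is no reading.
- vision.camera_info(name): a dict with "mtx" (3x3 intrinsics, pixels), "R" (3x3) and "t" (3): a world point X has camera coordinates R X + t; the wrist camera has in their place "hand_eye" (4x4, takes a point from camera to tool coordinates, whose origin is the TCP and whose axes are the flange's). Camera axes: x right, y down, z forward; pixel columns grow to the right and rows downward; lengths in m; the calibration is good to about 2 mm. A picture is of the moment at which its call begins: read the wrist's pose just before it. camera_info takes no time and is no camera call.
A pose or a line that the arm cannot do raises ctrl.Unreachable and nothing moves.
- ticket.close_job(): hands the job in, once; it reports no verdict.
Trained networks look in the newest picture that a camera, given by its name, has taken for a name from the list of things; names that differ only in an ending like _2 or _b are one class to them, and where a whole thing is asked for, a point or a joint stands for the part that bears it (a point fixed in the world has none). Each returns a list of dicts, best first, with "p" (0 to 1); they miss things now and then, are a little off and sometimes report something else, mostly with a low value. They report only what shows in the picture. A call takes as long as a camera call.
- models.recognise(camera, target): "point" ([column, row] in pixels, amid what is visible of it).
- models.masks_of(camera, target): "mask" (480x640 bool, what is visible of it) and "point" ([column, row] in pixels, amid what is visible of it).
The state is a dict: "time": time; "qpos": joint angles; "qd": joint speeds; "tau": joint torques, N m; "tcp_pos": TCP position; "eef_rot": TCP orientation; "contact_force": force on the tool from outside, world axes, zero at the start; "wrist_torque": the same for the moment, N m; "width": finger opening in m.
Only numpy, scipy, OpenCV 4.12 (cv2) and the standard library are available. Lean on these libraries where they do the work, as an engineer would, in place of code of your own. Each camera call takes 0.05 s, during which the arm holds its last target. There are 200 camera calls.

TASK

On the blue level calibrator, turn the black pointer knob until its nose lines up with the green mark on the dial. Only then turn the orange lock ring under it clockwise by its tab until it is tight against its stop, leaving the knob on the mark. Leave the other things on the bench where they are.

Things in the scene. Friction and masses are not known exactly. Their poses are not given: they have to be found in the camera images.
- calibrator: blue box, 190 x 190 mm, 55 mm high to its aluminium top panel, fixed to the bench; origin at the centre of its underside, z up. Knob, lock ring and dial turn about the vertical axis through this origin. The knob's nose and the green mark stay on the +x half of the dial, the ring's tab on the -x half. Jacks stick 18 mm out of its +x side, 28 mm up.
- dial_center (a point): centre of the dial on the top panel (55 mm above the bench), on the turning axis of knob and ring; axes as the calibrator's
- knob_tip (a point): tip of the black pointer knob's nose, 60 mm from the axis, 47 mm above the panel. On a 60 mm round body (15 to 35 mm above the panel) stands a grip bar, 34 to 60 mm above the panel, 14 mm thick, from 30 mm behind the axis to 44 mm ahead, then the 8 mm thick nose; white line on top. Push its side or pinch it. Stiff (0.12 N m), stays where left.
- mark_point (a point): inner point of the flat green mark on the white dial, 60 mm from the turning axis, at panel height: when the knob is set, knob_tip is right above it. The mark is 3.5 mm high, is 11 mm wide, runs outward to 84 mm, and is not movable by the robot. Dial divisions are 15 degrees apart.
- level_knob (a joint): knob angle, rad, growing clockwise seen from above; 0 = nose along the calibrator's +x; stops at -1.35 and 1.35
- lock_ring (a joint): lock ring angle, rad, growing clockwise seen from above = tightening; loose near 0, tight against its hard stop at 1.2. It turns stiffly (0.16 N m), stays where it is left, and turns independently of the knob.
- ring_tab (a point): middle of the lock ring's tab, 64 mm from the axis, 15 mm above the panel. The orange ring is a collar of 100 mm diameter, 15 mm high, on the panel; its single upright tab is 9 mm thick, 42 to 78 mm from the axis, 4 to 26 mm above the panel. At joint value 0 the tab points to 215 degrees (anticlockwise from the calibrator's +x), at the stop to 146 degrees.
- multimeter: yellow handheld multimeter, 185 x 88 x 47 mm, lying beside the calibrator on its +y side; origin at the centre of its underside; a bystander, to be left alone
- screwdriver: green-handled screwdriver, 200 mm long, lying beside the calibrator on its -y side; origin near its middle, at its underside; a bystander, to be left alone
- amp_module: opened amplifier chassis, 220 x 170 x 42 mm, on the robot's right; origin at the centre of its underside; a bystander, to be left alone
- bottle: clear bottle with orange cap, 64 mm diameter, 190 mm high, ahead to the right; origin at the centre of its underside; a bystander, to be left alone
- wrench: steel wrench, 170 mm long, on the robot's left; a bystander, to be left alone
- red_driver: red-handled screwdriver, 220 mm long, on the robot's left; a bystander, to be left alone
- parts_bin: red open parts bin, 160 x 120 x 50 mm, on the robot's left; a bystander, to be left alone

How it is judged:
By the outcome, as a careful person would: the job done as asked, in the order asked, and still so for the second after the job is handed in, with the robot touching nothing.
It also fails if it takes over 51 s, if anything falls off the work surface, if the arm or the gripper's body presses on something with over 40 N, if the wrist force passes 120 N, or if a joint passes its speed limit or range.

## Working session

There is one attempt and no reset: what is moved stays moved. The work goes in short steps, each a Python script; the robot and the scene stay as the last script left them, time stands still between calls to the robot, and variables do not carry over. Pictures are saved under pics/ and viewed, about 8 in all and at most 12, crops included, and the job is handed in when it is done.

```bash
ls; mkdir -p pics; cat > h.py <<'E'
import numpy as np, cv2
from station import ctrl, get_state, vision, ticket, models
from scipy.spatial.transform import Rotation as Ro
def deproj(cam,uv,depth=None,z=None):
    i=vision.camera_info(cam);d=np.linalg.inv(i["mtx"])@[uv[0],uv[1],1.]
    R,t=np.array(i["R"]),np.array(i["t"]); o=-R.T@t; r=R.T@d
    return o+r*(depth if z is None else (z-o[2])/r[2])
def proj(cam,X):
    i=vision.camera_info(cam);p=i["mtx"]@(np.array(i["R"])@X+i["t"]);return p[:2]/p[2]
E
python3 - <<'E'
from h import *
for c in("top","side"):
    im,d=vision.grab_frame(c);cv2.imwrite(f"pics/{c}0.png",im);np.save(c+"0.npy",d)
    i=vision.camera_info(c);print(c,-np.array(i["R"]).T@i["t"],i["mtx"][0])
    for n in("calibrator","knob_tip","mark_point","ring_tab","dial_center"):
        r=models.recognise(c,n)[:2]
        for q in r:
            u=q["point"];dd=d[int(u[1]),int(u[0])];print(c,n,np.round(q["p"],2),u,np.round(deproj(c,u,dd),4))
s=get_state();print({k:np.round(v,3) for k,v in s.items()},ctrl.pinch_z)
E
```

```text
pics
top [0.40294361 0.04796495 1.56801947] [568.97072886   0.         334.79305469]
top calibrator 0.64 [361.9, 215.5] [ 0.5546 -0.017   0.118 ]
top calibrator 0.55 [178.2, 286.4] [0.3584 0.4752 0.0066]
top knob_tip 0.65 [357.1, 213.1] [ 0.5607 -0.0047  0.1158]
top ring_tab 0.75 [363.2, 225.2] [ 0.5335 -0.023   0.0748]
top dial_center 0.94 [360.3, 216.3] [ 0.5523 -0.0129  0.1194]
top dial_center 0.59 [361.8, 224.7] [ 0.5333 -0.0185  0.0915]
side [-0.23817086  1.01310115  1.61311209] [617.36595251   0.         313.76250338]
side calibrator 0.8 [303.2, 219.5] [0.5796 0.0133 0.0703]
side calibrator 0.21 [357.5, 135.7] [ 0.6562 -0.3882  0.1083]
side knob_tip 0.87 [309.5, 210.7] [ 0.5693 -0.0062  0.1042]
side knob_tip 0.35 [305.1, 220.2] [0.5737 0.0108 0.0689]
side dial_center 0.89 [303.8, 220.1] [0.5771 0.0133 0.0691]
{'time': np.float64(0.6), 'qpos': array([-1.164,  0.507, -0.238,  1.5  ,  0.126,  1.149, -0.155]), 'qd': array([-0.001,  0.   , -0.   , -0.   , -0.002,  0.002, -0.002]), 'tau': array([ 0.0000e+00, -6.2003e+01, -2.1830e+00, -2.4986e+01,  1.4000e-02,
        2.0000e-03,  0.0000e+00]), 'tcp_pos': array([0.185, 0.597, 0.231]), 'eef_rot': array([-0.   ,  0.15 ,  0.989, -0.   ]), 'contact_force': array([-1.088,  1.039, -0.272]), 'wrist_torque': array([ 0.029,  0.011, -0.038]), 'width': np.float64(0.085)} -0.0187
```

```bash
python3 - <<'E'
import cv2
a=cv2.imread("pics/top0.png")[150:285,265:445];b=cv2.imread("pics/side0.png")[130:310,195:435]
cv2.imwrite("pics/topc.png",cv2.resize(a,None,fx=4.4,fy=4.4,interpolation=cv2.INTER_CUBIC));cv2.imwrite("pics/sidec.png",cv2.resize(b,None,fx=3.3,fy=3.3,interpolation=cv2.INTER_CUBIC))
E
```

```text
(no output)
```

View pics/topc.png

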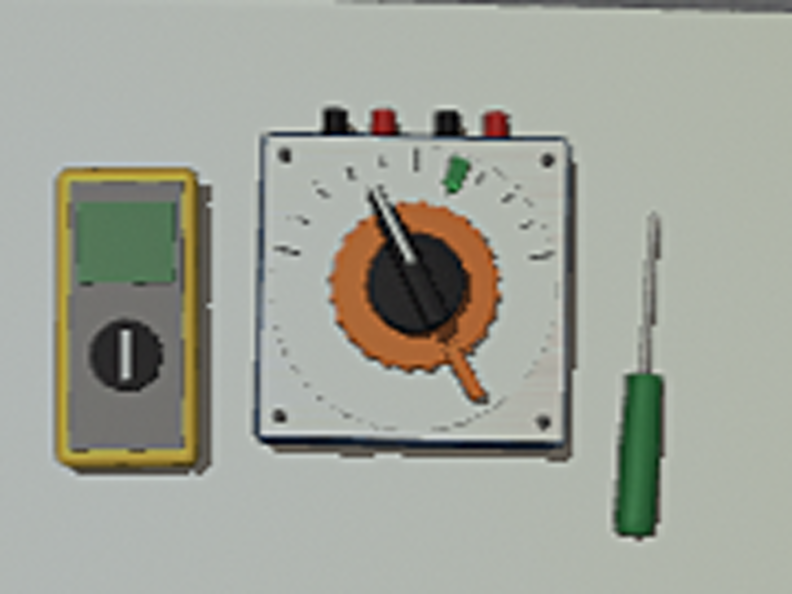

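View pics/sidec.png

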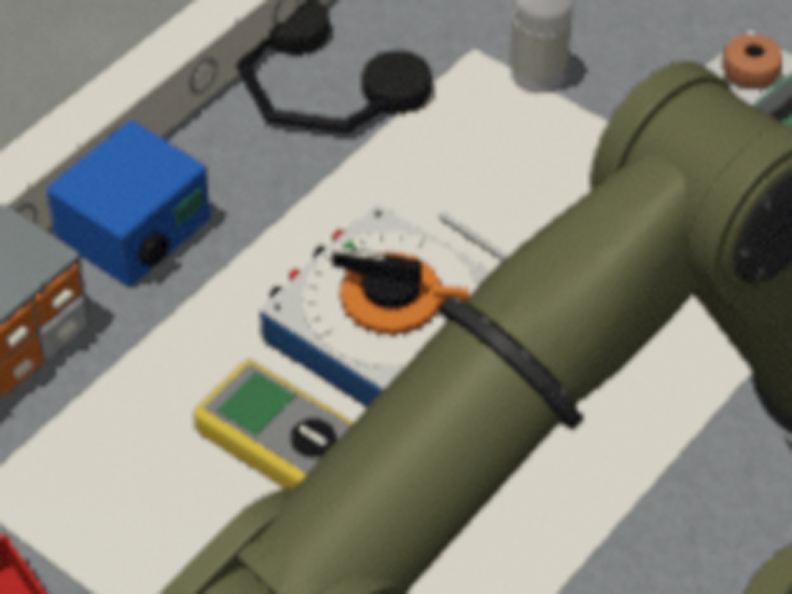

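View pics/top0.png

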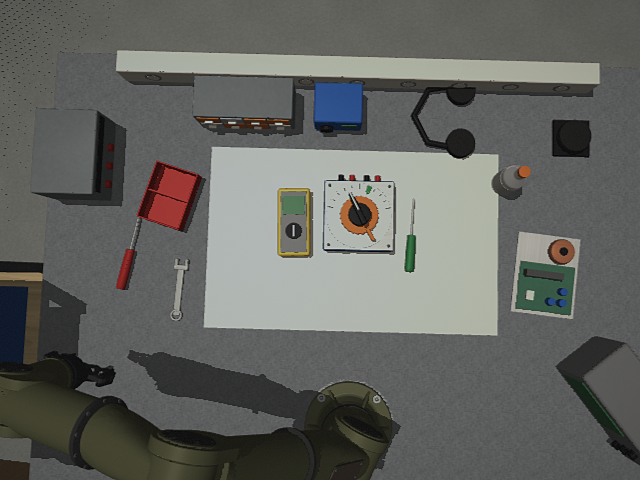

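The top view shows the calibrator nearly aligned with the world axes. The knob nose is about 25° anticlockwise at crop (372,190), the mark about 20° clockwise at (457,175), and the tab at lower right (480,400). Next I'll get coarse numbers and an IK check, then a closer wrist look.

```bash
cat >> h.py <<'E'
def down(psi):
    c,s=np.cos(psi),np.sin(psi)
    q=Ro.from_matrix(np.array([[c,s,0],[s,-c,0],[0,0,-1]])).as_quat();return np.array([q[3],*q[:3]])
E
python3 - <<'E'
from h import *
f=lambda u,z:deproj("top",(265+u[0]/4.4,150+u[1]/4.4),z=z)
S=[f(u,.055) for u in((285,155),(547,159),(279,415),(543,421))]
c=np.mean(S,0);yaw=[np.arctan2(*(S[a]-S[b])[[1,0]]) for a,b in((0,2),(1,3))]
print("c",c,"yaw",np.rad2deg(yaw),[np.linalg.norm(S[a]-S[b]) for a,b in((0,1),(0,2),(1,3))])
for n,u,z in(("tip",(372,190),.11),("mark",(452,190),.0585),("tabend",(483,400),.075)):
    p=f(u,z)-c;print(n,np.hypot(*p[:2]),np.rad2deg(np.arctan2(p[1],p[0])))
print(np.round(vision.camera_info("wrist")["hand_eye"],3),vision.camera_info("wrist")["mtx"])
for psi in np.arange(0,360,30):
    print(psi,[None if (q:=ctrl.ik([c[0],c[1],z],down(np.deg2rad(psi)))) is None else np.round(q,2) for z in(.3,.1)])
E
```

```text
c [ 0.56171855 -0.0120442   0.055     ] yaw [0.24357962 0.21818763] [np.float64(0.15980381267041058), np.float64(0.1587911944471145), np.float64(0.1599590514122893)]
tip 0.057928234319626834 28.745513127363193
mark 0.06337422414553479 -20.205041241503437
tabend 0.08078091449505917 -148.44803426104318
[[-0.    -0.964 -0.265  0.068]
 [ 1.     0.    -0.001  0.   ]
 [ 0.001 -0.265  0.964 -0.143]
 [ 0.     0.     0.     1.   ]] [[338.09884318   0.         317.19856732]
 [  0.         338.09884318 241.50948765]
 [  0.           0.           1.        ]]
0 [array([-0.41,  0.4 ,  0.59,  1.56, -0.23,  1.25, -1.35]), array([-0.36,  0.61,  0.54,  1.85, -0.42,  0.8 , -1.18])]
30 [array([-0.4 ,  0.4 ,  0.57,  1.56, -0.22,  1.25, -0.84]), array([-0.33,  0.59,  0.48,  1.85, -0.37,  0.79, -0.7 ])]
60 [array([-0.35,  0.39,  0.5 ,  1.56, -0.19,  1.24, -0.34]), array([-0.27,  0.58,  0.38,  1.85, -0.3 ,  0.77, -0.25])]
90 [array([-0.31,  0.38,  0.43,  1.56, -0.16,  1.24,  0.15]), array([-0.2 ,  0.56,  0.28,  1.84, -0.21,  0.76,  0.19])]
120 [array([-0.23,  0.37,  0.31,  1.56, -0.11,  1.23,  0.62]), arra
[... 200 characters left out ...]
  0.13,  1.55, -0.05,  1.23,  1.6 ]), array([ 0.04,  0.55, -0.1 ,  1.84,  0.08,  0.76,  1.47])]
210 [array([-0.03,  0.36,  0.01,  1.55, -0.  ,  1.23,  2.08]), array([ 0.12,  0.55, -0.21,  1.84,  0.16,  0.77,  1.92])]
240 [array([ 0.09,  0.36, -0.16,  1.55,  0.06,  1.24,  2.53]), array([ 0.21,  0.56, -0.36,  1.84,  0.27,  0.79,  2.33])]
270 [array([-0.68,  0.57,  1.15,  1.56, -0.53,  1.36, -2.61]), array([ 0.31,  0.59, -0.51,  1.84,  0.38,  0.82,  2.74])]
300 [array([-0.68,  0.57,  1.15,  1.56, -0.53,  1.36, -2.09]), array([-0.65,  0.84,  1.15,  1.85, -0.89,  1.07, -1.76])]
330 [array([-0.68,  0.57,  1.15,  1.56, -0.53,  1.36, -1.57]), array([-0.58,  0.74,  0.95,  1.85, -0.74,  0.95, -1.38])]
```

```bash
cat >> h.py <<'E'
def wlook(name):
    s=get_state();im,d=vision.grab_frame("wrist");cv2.imwrite(f"pics/{name}.png",im)
    q=s["eef_rot"];T=np.eye(4);T[:3,:3]=Ro.from_quat([*q[1:],q[0]]).as_matrix();T[:3,3]=s["tcp_pos"]
    T=T@vision.camera_info("wrist")["hand_eye"];np.savez(name+".npz",T=T,d=d);return im,d,T
def wpt(T,uv,z=None,depth=None):
    r=T[:3,:3]@np.linalg.inv(vision.camera_info("wrist")["mtx"])@[uv[0],uv[1],1.]
    return T[:3,3]+r*(depth if z is None else (z-T[2,3])/r[2])
def polar(p,c): p=np.array(p)-c;return np.round([np.hypot(*p[:2]),np.rad2deg(np.arctan2(p[1],p[0]))],4)
C0=np.array([.5617,-.012,.055])
E
python3 - <<'E'
from h import *
ctrl.movep([C0[0],C0[1],.21],down(np.pi))
im,d,T=wlook("w1");print(get_state()["time"],get_state()["tcp_pos"])
for n,z in(("knob_tip",.102),("mark_point",.0585),("ring_tab",.081),("dial_center",.055)):
    for q in models.recognise("wrist",n)[:2]:
        u=q["point"];print(n,round(q["p"],2),u,wpt(T,u,z=z),polar(wpt(T,u,z=z),C0),wpt(T,u,depth=d[int(u[1]),int(u[0])]))
E
```

```text
3.1833 [ 0.56178325 -0.01090021  0.20998862]
knob_tip 0.34 [288.5, 301.9] [ 0.61398983 -0.0339389   0.102     ] [  0.0567 -22.7611] [ 0.63438297 -0.03788526  0.05923676]
mark_point 0.64 [286.7, 300.1] [ 0.63287509 -0.0396216   0.0585    ] [  0.0763 -21.2102] [ 0.63318873 -0.03968688  0.05783349]
ring_tab 0.64 [303.0, 201.5] [ 0.53550173 -0.02230048  0.081     ] [ 2.820000e-02 -1.585365e+02] [ 0.53465874 -0.02206474  0.08656344]
dial_center 0.78 [316.8, 213.4] [ 0.55010408 -0.01117217  0.055     ] [1.160000e-02 1.759166e+02] [ 0.54341087 -0.01112447  0.09073469]
```

View pics/w1.png

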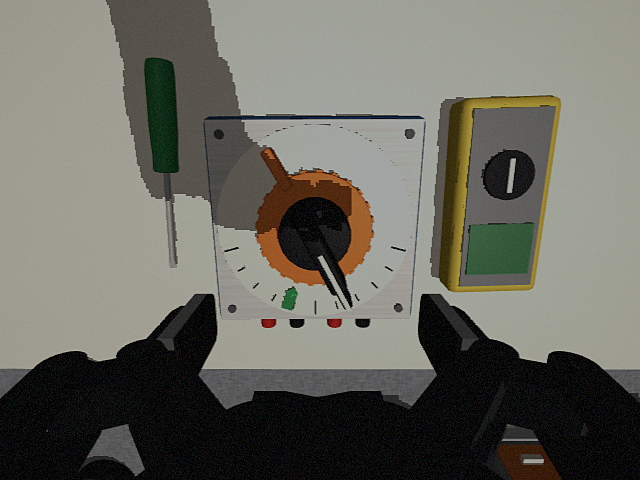

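The wrist view shows the screws at (219,134), (410,133), (232,309) and (398,308), the mark at (290,298), the knob tip near (348,308) and the tab at (275,165). I'll refine these points from colour blobs.

```bash
cat >> h.py <<'E'
def measure(name,C=None,scr=((219,134),(410,133),(232,309),(398,308))):
    im=cv2.imread(f"pics/{name}.png");T=np.load(name+".npz")["T"];h=cv2.cvtColor(im,cv2.COLOR_BGR2HSV)
    yaw=None
    if C is None:
        S=[]
        for u,v in scr:
            g=im[v-8:v+9,u-8:u+9].max(2).astype(float);w=np.clip(np.median(g)*.75-g,0,None);y,x=np.mgrid[-8:9,-8:9]
            S.append(wpt(T,(u+(w*x).sum()/w.sum(),v+(w*y).sum()/w.sum()),z=.055))
        S=np.array(S);C=S.mean(0);d=S[[2,3]]-S[[0,1]];yaw=np.rad2deg(np.arctan2(d[:,1],d[:,0]))
        print("C",C,"yaw",yaw,"sizes",np.linalg.norm(S[[1,3,2,3]]-S[[0,2,0,1]],axis=1))
    vv,uu=np.nonzero((h[...,0]>50)&(h[...,0]<85)&(h[...,1]>90)&(h[...,2]>50))
    P=np.array([wpt(T,p,z=.0585) for p in zip(uu,vv)]);r=np.hypot(*(P-C)[:,:2].T);P=P[(r<.09)&(r>.055)]
    print("mark n",len(P),"polar",polar(P.mean(0),C),"r range",np.hypot(*(P-C)[:,:2].T).min(),np.hypot(*(P-C)[:,:2].T).max())
    vv,uu=np.nonzero((h[...,1]<60)&(h[...,2]>110))
    P=np.array([wpt(T,p,z=.115) for p in zip(uu,vv)]);k=np.hypot(*(P-C)[:,:2].T)<.046;m=np.zeros(im.shape[:2],np.uint8);m[vv[k],uu[k]]=1
    n,l,st,_=cv2.connectedComponentsWithStats(m);i=1+st[1:,4].argmax();Q=P[k][l[vv[k],uu[k]]==i]
    _,s,V=np.linalg.svd(Q-Q.mean(0));a=V[0]*np.sign(V[0,0]);print("line n",len(Q),"polar",polar(Q.mean(0),C),"dir",np.rad2deg(np.arctan2(a[1],a[0])),"sd",s/np.sqrt(len(Q)))
    vv,uu=np.nonzero((h[...,0]<15)&(h[...,1]>130)&(h[...,2]>50))
    P=np.array([wpt(T,p,z=.081) for p in zip(uu,vv)]);r=np.hypot(*(P-C)[:,:2].T);P=P[(r<.08)&(r>.058)];print("tab n",len(P),polar(P.mean(0),C))
    return C,yaw
E
python3 -c "
from h import *
measure('w1')"
```

```text
C [ 0.56222594 -0.01356693  0.055     ] yaw [0.2554622  0.27007886] sizes [0.16017845 0.16022059 0.16051876 0.15995288]Traceback (most recent call last):
  File "<string>", line 3, in <module>
    measure('w1')
    ~~~~~~~^^^^^^
  File "h.py", line 33, in measure
    P=np.array([wpt(T,p,z=.0585) for p in zip(uu,vv)]);r=np.hypot(*(P-C)[:,:2].T);P=P[(r<.09)&(r>.055)]
                ~~~^^^^^^^^^^^^^
  File "h.py", line 18, in wpt
    r=T[:3,:3]@np.linalg.inv(vision.camera_info("wrist")["mtx"])@[uv[0],uv[1],1.]
                             ~~~~~~~~~~~~~~~~~~^^^^^^^^^
ValueError: time passes only in moves, steps and waits
```

```bash
python3 - <<'E'
s=open("h.py").read()
s=s.replace('np.linalg.inv(vision.camera_info("wrist")["mtx"])','KI').replace('def wlook','KI=np.linalg.inv(np.array(vision.camera_info("wrist")["mtx"]))\ndef wlook')
open("h.py","w").write(s)
E
python3 -c "
from h import *
measure('w1')"
```

```text
C [ 0.56222594 -0.01356693  0.055     ] yaw [0.2554622  0.27007886] sizes [0.16017845 0.16022059 0.16051876 0.15995288]
mark n 223 polar [  0.0734 -18.7087] r range 0.06126315515506567 0.08396869013155983
line n 1477 polar [ 3.33000e-02 -3.55717e+01] dir 55.01451819900272 sd [2.18107787e-02 6.15552980e-03 5.54893987e-16]
tab n 327 [ 6.590000e-02 -1.502697e+02]
```

```bash
python3 - <<'E'
s=open("h.py").read()
a=s.index("    vv,uu=np.nonzero((h[...,1]<60)");b=s.index("    vv,uu=np.nonzero((h[...,0]<15)")
s=s[:a]+'''    d=np.load(name+".npz")["d"];vv,uu=np.nonzero(d>0)
    R=np.c_[uu,vv,np.ones(len(uu))]@KI.T@T[:3,:3].T;W=T[:3,3]+R*d[vv,uu][:,None];r=np.hypot(*(W-C)[:,:2].T)
    k=(W[:,2]>.109)&(W[:,2]<.12)&(r<.065)
    for nm,k in(("bar",k),("line",k&(h[vv,uu,2]>110)&(h[vv,uu,1]<60))):
        Q=np.array(T[:3,3]+R[k]*((.115-T[2,3])/R[k][:,2:]));_,e,V=np.linalg.svd(Q-Q.mean(0),full_matrices=False);v=V[0]*np.sign(V[0,0])
        print(nm,len(Q),"polar",polar(Q.mean(0),C),"dir",np.rad2deg(np.arctan2(v[1],v[0])),"sd",e[:2]/np.sqrt(len(Q)))
'''+s[b:]
open("h.py","w").write(s)
E
python3 -c "
from h import *
measure('w1')"
```

```text
C [ 0.56222594 -0.01356693  0.055     ] yaw [0.2554622  0.27007886] sizes [0.16017845 0.16022059 0.16051876 0.15995288]
mark n 223 polar [  0.0734 -18.7087] r range 0.06126315515506567 0.08396869013155983
bar 2021 polar [9.50000e-03 3.40861e+01] dir 27.386463625888567 sd [0.02412352 0.00392942]
line 310 polar [ 0.0343 27.8517] dir 28.008969404658817 sd [0.01450761 0.00140185]
tab n 327 [ 6.590000e-02 -1.502697e+02]
```

```bash
echo 'C=np.array([.5622,-.0136,.055])' >> h.py; python3 - <<'E'
from h import *
D=np.deg2rad
def st(n):
    s=get_state();print(n,round(s["time"],2),np.round(s["tcp_pos"],4),"F",np.round(s["contact_force"],1),"w",round(float(s["width"]),4),np.round(s["wrist_torque"],2))
ctrl.movep([*C[:2],.15],down(D(207.9)));ctrl.movel([*C[:2],.093],max_speed=.08);st("down")
ctrl.close_gripper(40);st("grip")
for a in np.linspace(27.9,-18.7,6)[1:]: ctrl.movep([*C[:2],.093],down(D(180+a)));st(a)
ctrl.ungrasp();ctrl.movel([*C[:2],.15]);st("open")
ctrl.movep([*C[:2],.21],down(np.pi));wlook("w2");st("look");measure("w2")
E
```

```text
down 4.72 [ 0.5626 -0.0135  0.0935] F [0.7 0.5 0.7] w 0.0857 [-0.03 -0.04 -0.02]
grip 5.38 [ 0.5622 -0.0135  0.0932] F [-0.5  0.1  3.1] w 0.0132 [ 0.04  0.18 -0.08]
18.58 5.62 [ 0.5622 -0.0135  0.0932] F [-1.4 -0.6  4.5] w 0.013 [ 0.13  0.37 -0.17]
9.260000000000002 5.88 [ 0.5621 -0.0134  0.0932] F [-1.5  0.2  5.1] w 0.0135 [ 0.18  0.4  -0.09]
-0.05999999999999517 6.12 [ 0.5622 -0.0132  0.0932] F [-1.2  0.8  5.1] w 0.0128 [ 0.25  0.48 -0.1 ]
-9.379999999999995 6.38 [ 0.5622 -0.0132  0.0932] F [-1.6  1.6  6. ] w 0.0133 [ 0.3   0.41 -0.14]
-18.7 6.62 [ 0.5622 -0.0131  0.0932] F [-2.5  1.4  6.6] w 0.0131 [ 0.31  0.37 -0.11]
open 7.85 [ 0.562  -0.0135  0.1497] F [-0.2 -0.8 -0.3] w 0.0854 [ 0.04  0.05 -0.01]
look 8.26 [ 0.5616 -0.0136  0.2089] F [-0.2 -1.  -0.5] w 0.0855 [-0.02 -0.02  0.06]
C [ 0.56223143 -0.01351762  0.055     ] yaw [0.24441969 0.20685144] sizes [0.16035665 0.16025184 0.16044908 0.16025867]
mark n 90 polar [  0.0752 -20.9279] r range 0.0644188678304585 0.0839226691754263
bar 2000 polar [ 8.70000e-03 -1.75518e+01] dir -18.516845514239996 sd [0.02413076 0.00389291]
line 328 polar [  0.0338 -17.4648] dir -18.13104161751621 sd [0.01438126 0.00145716]
tab n 327 [ 6.380000e-02 -1.498595e+02]
```

View pics/w2.png

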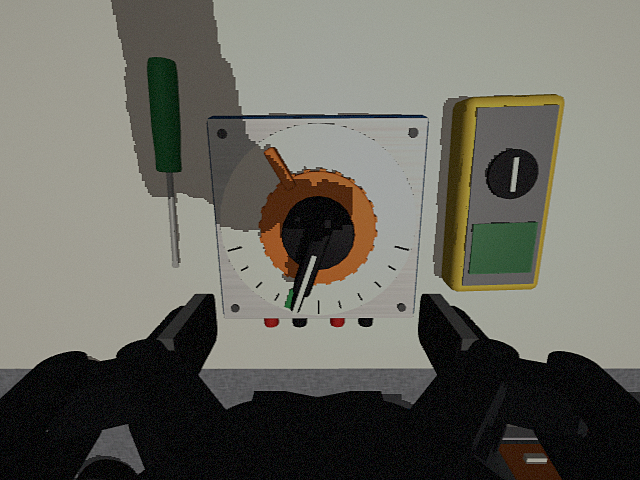

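Knob direction reads about -18.0° to -18.5°, and the mark read -18.7° earlier. I'll check from directly above the nose and mark, where there's no parallax, before locking.

```bash
python3 - <<'E'
from h import *
a=np.deg2rad(-18.5);u=np.array([np.cos(a),np.sin(a)])
ctrl.movep([*(C[:2]+.125*u),.2],down(a+np.pi));ctrl.pause(.2)
im,d,T=wlook("w3");print(get_state()["time"])
P=np.linalg.inv(T);K=np.linalg.inv(KI)
f=lambda X:(K@(P@[*X,1])[:3]/(P@[*X,1])[2])[:2]
print("C px",f(C),"mark px",f([*(C[:2]+.072*u),.0585]))
measure("w3",C)
v=f([*(C[:2]+.05*u),.1]).astype(int);print(v);cr=im[max(0,v[1]-75):v[1]+75,v[0]-90:v[0]+90];cv2.imwrite("pics/w3c.png",cv2.resize(cr,None,fx=4,fy=4,interpolation=cv2.INTER_CUBIC))
E
```

```text
9.075
C px [316.99774692  73.38467605] mark px [316.93272651 168.23380401]
mark n 316 polar [  0.0734 -18.6307] r range 0.06143454313452079 0.08337061930583241
bar 3193 polar [ 1.08000e-02 -1.54253e+01] dir -18.71889180784552 sd [0.02351703 0.00384964]
line 522 polar [  0.0338 -17.7855] dir -18.37379914047156 sd [0.01490316 0.00108987]
tab n 100 [ 6.130000e-02 -1.468901e+02]
[316 138]
```

View pics/w3c.png

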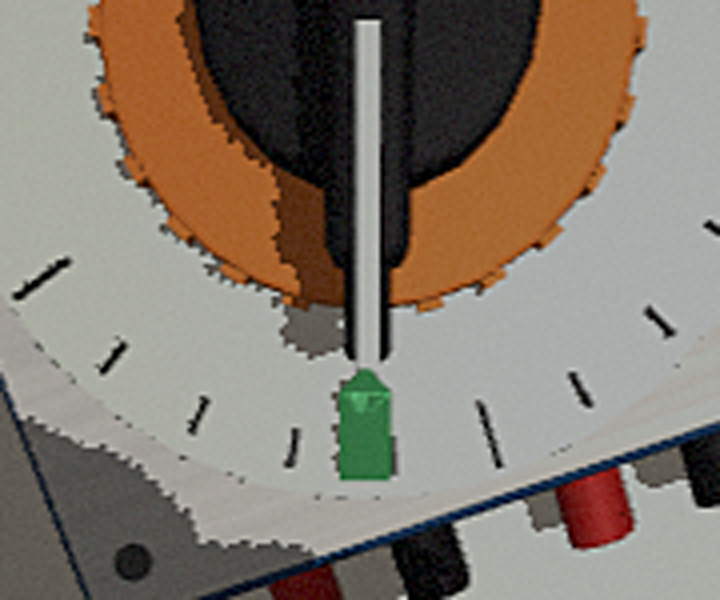

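The nose sits right over the mark point (crop columns 368 and 366, within about 0.4°). Now I'll pinch the ring tab and drive it clockwise to the stop, watching the force.

```bash
python3 - <<'E'
from h import *
D=np.deg2rad;r=.066
def P(a,z): return [C[0]+r*np.cos(D(a)),C[1]+r*np.sin(D(a)),z]
def st(n,a):
    s=get_state();F=s["contact_force"];t=F[0]*-np.sin(D(a))+F[1]*np.cos(D(a));p=np.array(s["tcp_pos"])
    print(n,round(s["time"],2),polar(p,C),round(p[2],4),"Ft",round(t,1),"F",np.round(F,1),"w",round(float(s["width"]),4));return t
a0=210.2;z=.0625
ctrl.movep(P(a0,.15),down(D(a0)));st("above",a0)
ctrl.movel(P(a0,z),max_speed=.06);st("down",a0)
ctrl.close_gripper(40);st("grip",a0)
a=a0
while a>138:
    a-= 8 if a>160 else 1.2
    ctrl.movep(P(a,z),down(D(a)))
    t=st(round(a,1),a)
    if a<160: ctrl.pause(.1);t=st("",a)
    if abs(t)>18: break
E
```

```text
above 9.83 [ 6.540000e-02 -1.493886e+02] 0.151 Ft 0.9 F [ 0.  -1.   0.6] w 0.0858
down 11.44 [ 6.580000e-02 -1.496836e+02] 0.0628 Ft -0.0 F [-0.4 -0.2 -0.5] w 0.0852
grip 12.12 [ 6.600000e-02 -1.497698e+02] 0.0626 Ft -0.3 F [-1.4 -0.4  2.2] w 0.0079
202.2 12.38 [ 6.60000e-02 -1.57852e+02] 0.0626 Ft -0.8 F [-1.1  0.4  2.3] w 0.0078
194.2 12.62 [ 6.600000e-02 -1.657028e+02] 0.0626 Ft -0.8 F [-0.8  0.6  2.5] w 0.0082
186.2 12.88 [ 6.61000e-02 -1.73722e+02] 0.0626 Ft -2.2 F [-1.   2.1  4.1] w 0.008
178.2 13.12 [6.610000e-02 1.781576e+02] 0.0626 Ft -2.4 F [-2.2  2.5  3.9] w 0.0079
170.2 13.38 [6.62000e-02 1.70064e+02] 0.0625 Ft -2.0 F [-2.1  2.4  5.5] w 0.0081
162.2 13.62 [6.620000e-02 1.620319e+02] 0.0625 Ft -2.0 F [-2.5  2.9  6.1] w 0.0079
154.2 13.88 [6.630000e-02 1.540724e+02] 0.0625 Ft -2.6 F [-2.   3.8  6.7] w 0.008
 13.97 [6.630000e-02 1.541402e+02] 0.0625 Ft -1.4 F [-4.1  3.6  5.9] w 0.0078
153.0 14.22 [6.630000e-02 1.530128e+02] 0.0625 Ft -2.2 F [-2.5  3.8  5. ] w 0.0078
 14.32 [6.640000e-02 1.530612e+02] 0.0625 Ft -2.1 F [-2.2  3.5  5.5] w 0.0082
151.8 14.57 [6.630000e-02 1.5181
[... 1205 characters left out ...]
.0624 Ft 6.0 F [-6.4 -2.7  9.3] w 0.0085
142.2 17.38 [6.640000e-02 1.453151e+02] 0.0624 Ft 8.8 F [-8.3 -4.7 10.7] w 0.0085
 17.48 [6.640000e-02 1.453186e+02] 0.0624 Ft 9.4 F [-7.9 -5.7 11. ] w 0.0078
141.0 17.73 [6.640000e-02 1.451168e+02] 0.0624 Ft 11.9 F [-10.   -7.3  12.4] w 0.0083
 17.82 [6.640000e-02 1.451175e+02] 0.0624 Ft 12.4 F [-10.   -7.8  13. ] w 0.0078
139.8 18.07 [6.650000e-02 1.449441e+02] 0.0623 Ft 16.4 F [-12.7 -10.8  14.6] w 0.0078
 18.18 [6.650000e-02 1.449332e+02] 0.0623 Ft 16.1 F [-12.6 -10.5  14.6] w 0.0083
138.6 18.43 [6.650000e-02 1.447739e+02] 0.0623 Ft 19.4 F [-14.8 -12.9  17.2] w 0.0079
 18.52 [6.650000e-02 1.447222e+02] 0.0623 Ft 19.0 F [-14.3 -12.7  16.9] w 0.0079
```

The force rises steeply from about 145.8°, so that's the stop. I'll ease the load, release, retreat and look.

```bash
python3 - <<'E'
from h import *
D=np.deg2rad;r=.066
def P(a,z): return [C[0]+r*np.cos(D(a)),C[1]+r*np.sin(D(a)),z]
a=142.2;ctrl.movep(P(a,.0625),down(D(a)));print(np.round(get_state()["contact_force"],1))
ctrl.ungrasp();a=145.5;s=get_state();print(polar(s["tcp_pos"],C),np.round(s["contact_force"],1))
p=s["tcp_pos"];ctrl.movel([p[0],p[1],.16],max_speed=.1)
t=np.deg2rad(-18.5);u=np.array([np.cos(t),np.sin(t)])
ctrl.movep([*C[:2],.21],down(np.pi));ctrl.pause(.3);wlook("w4");measure("w4",C)
ctrl.movep([*(C[:2]+.125*u),.2],down(t+np.pi));ctrl.pause(.2);wlook("w5");measure("w5",C);print(get_state()["time"])
cv2.imwrite("pics/w45.png",np.hstack([cv2.imread(f"pics/w{i}.png")[40:400,150:540] for i in(4,5)]))
E
```

```text
[-8.9 -5.3  9.8]
[6.600000e-02 1.421385e+02] [ 0.4  0.1 -0.1]
mark n 88 polar [  0.0752 -20.8702] r range 0.06536710997389499 0.0839045626056998
bar 1993 polar [ 8.60000e-03 -1.68043e+01] dir -18.55954553144963 sd [0.02411601 0.00389352]
line 322 polar [  0.0337 -17.3173] dir -18.361710073254667 sd [0.01434231 0.00144696]
tab n 324 [6.480000e-02 1.458387e+02]
mark n 319 polar [  0.0736 -18.6276] r range 0.061777324183071386 0.08375407456654213
bar 3178 polar [ 1.09000e-02 -1.57035e+01] dir -18.72313239827188 sd [0.02361907 0.00383504]
line 528 polar [  0.0343 -17.7625] dir -18.209339748140533 sd [0.01505947 0.00113732]
tab n 0 [nan nan]
22.4417h.py:43: RuntimeWarning: Mean of empty slice.
  P=np.array([wpt(T,p,z=.081) for p in zip(uu,vv)]);r=np.hypot(*(P-C)[:,:2].T);P=P[(r<.08)&(r>.058)];print("tab n",len(P),polar(P.mean(0),C))
  ret = um.true_divide(
```

View pics/w45.png

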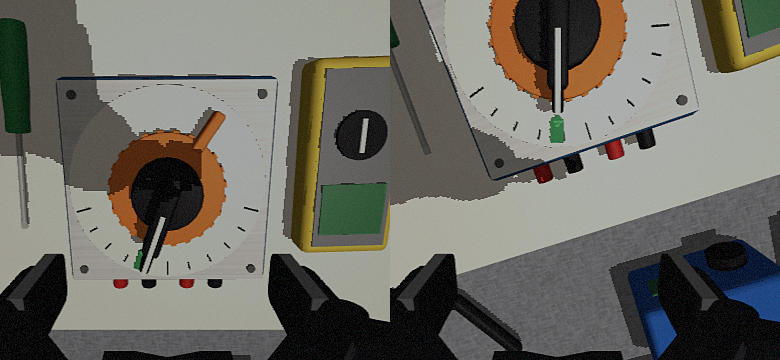

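The tab now stands at 145.8° (left view, 210,130), which is at its stop, and the nose still points at the mark (right view, nose 557,108 over mark 557,128). The neighbouring things haven't moved and the robot is clear, so I'm handing in.

```bash
python3 -c "
from h import *
print(ticket.close_job(),get_state()['time'])"
```

```text
the job is handed in; nothing more can be done
the job is handed in; nothing more can be done
```

The knob is set on the green mark and the lock ring is tight against its stop. I handed the job in at about 22 s, well inside the 51 s limit.

- **Knob:** I pinched the grip bar and turned it about 47° clockwise. From directly above, the nose reads -18.2° to -18.7° and the mark -18.6°. It read the same before and after I turned the ring.
- **Ring:** I then pinched the tab and turned it about 64° clockwise. The force rose steeply at about 145.8°, and I pressed on to about 19 N before easing off and releasing. The tab still read 145.8° afterwards; the stop is expected at about 146.3°, which is within measuring error.
- **Surroundings:** The multimeter and green screwdriver looked unmoved in the last wrist pictures. I took no last overview picture of the other things, but the arm did not work near them. The gripper was open and clear of everything when I handed in.

**Readings that disagreed:** two readings put the mark elsewhere. The first overview gave a coarse -20.2°. In the straight-on wrist views after the turn it read -20.9°, because the nose was hiding part of the mark. I relied on the view from above, where the mark was fully visible.

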